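# Clamp a mounting block in the bench vise

## Task

Take the aluminium block out of the grey channel, set it down upright on the blue mat and let go, then take it again by its two ends. Lower it between the jaws of the open vise onto the two brass parallels, groove up and centred along the jaws, and press it flat against the fixed jaw while you still hold it; then let go and push the sliding jaw up against it so that it stays clamped. Leave the power adapter, the card terminal and the screwdriver as they are.

Things in the scene. Friction and masses are not known exactly. Their poses are not given: they have to be found in the camera images.
- block_center (a point): Centre (half-way up) of the loose aluminium block: 36 mm along its x, 66 mm along its y, 40 mm high, about 0.24 kg. A groove 16 mm wide, 6 mm deep runs along y in its top. It starts upright across the grey channel, ends 2.5 mm from the walls: there only its long sides (36 mm apart) can be gripped. In the vise these face the jaws: hold it there by its ends (66 mm apart).
- block: The same block; origin at the centre of its underside (20 mm below block_center), same axes.
- channel: Fixed grey plastic U-channel, 220 mm long (its x), 85 mm wide, floor 5 mm thick; walls along its length reach 35 mm above the table, 71 mm apart inside; open at both ends. Origin at the centre of its underside. Its two places are 55 mm to either side of the centre along x; one holds the block, the other the adapter.
- mat: Fixed blue bench mat, 110 x 110 mm, 2 mm thick, flat on the table: the free place to set the block down. Origin at the centre of its underside.
- vise: Fixed green vise, origin at the centre of its underside, x = closing direction (sliding to fixed jaw), y along the jaws. Base x = -130 to 110 mm, 84 mm wide (low lugs to y = +-58), bed 30 mm high. On it two fixed brass parallels along y, x = 18 to 26 and 40 to 48 mm, tops 44 mm above the table. A block set down over 10 mm short of the fixed jaw may tip off them.
- fixed_face (a point): Point on the steel face of the fixed jaw, at vise x = 50, y = 0, z = 64 mm; the flat face looks to vise -x. The jaw is 56 mm wide (y = -28 to 28 mm, so the ends of the block stand 5 mm proud on each side), top 84 mm above the table, as high as the block's top once seated.
- vise_seat (a point): Where the block's centre is when it sits on the parallels against the fixed jaw: x = 32, y = 0, z = 64 mm in the vise's frame.
- jaw (a joint): Travel of the sliding jaw in m: 0 fully open (faces 60 mm apart), grows as it closes, stop at 0.026; gap = 0.060 - value, so about 0.024 when it clamps the 36 mm block. Starts between 0 and 0.010. Stiff slide (8 N friction) helped shut by a 4 N spring: it stays where left and closes when pushed with about 5 N; pushed against the block with 8 to 20 N it keeps clamping when let go.
- jaw_handle (a point): Centre of the red handle standing upright on the sliding jaw and moving with it: 16 mm along vise x, 24 mm along vise y, 50 mm high, 78 to 128 mm above the table; at vise x = -70 mm when the jaw is fully open. It stands 16 mm behind the sliding jaw's back; that jaw is as wide and high as the fixed one.
- jaw_face (a point): Point on the steel face of the sliding jaw, which meets the block: at vise y = 0, z = 64 mm and x = -10 mm plus the jaw travel. Moves with the jaw.
- adapter_center (a point): Bystander: centre of a loose black power adapter, 34 x 62 x 30 mm high, in the other place of the channel.
- terminal: Bystander: loose black and grey card terminal, 150 x 190 mm, about 65 mm high, on the table beyond the mat. Origin at the centre of its underside.
- screwdriver: Bystander: loose screwdriver with an orange handle, lying on the table to the right of the vise.
Mind the look-alikes: they are no part of the job. Of the things that look like the block, the smaller one is meant. Of the things that look like the mat, the larger one is meant.

How it is judged:
On the way, in this order (a step that is already met when the one before it is completed fails the run):
1. the block stands upright on the mat, let go (horizontal distance between block_center and mat below 0.045 m and height (world z) of block_center between 0.019 and 0.025 m and angle between block_center's own z axis and vertical below 0.06 rad and contact force between the fingers and block below 0.05 N and linear speed of block below 0.02 m/s), for 0.2 s.
2. the block sits on the parallels and is pressed flat against the fixed jaw by the fingers (x of block_center in the frame of vise between 0.0295 and 0.0345 m and y of block_center in the frame of vise between -0.012 and 0.012 m and z of block_center in the frame of vise between 0.062 and 0.066 m and angle between the x axis of block_center and the x axis of vise, either way round below 0.05 rad and angle between block_center's own z axis and vertical below 0.05 rad and contact force between block and vise_c0 above 0.3 N and contact force between the fingers and block above 0.5 N), for 0.1 s.
3. the sliding jaw is closed against the block (x of block_center in the frame of vise between 0.0295 and 0.0345 m and y of block_center in the frame of vise between -0.012 and 0.012 m and z of block_center in the frame of vise between 0.062 and 0.066 m and angle between the x axis of block_center and the x axis of vise, either way round below 0.05 rad and angle between block_center's own z axis and vertical below 0.05 rad and value of joint jaw between 0.0215 and 0.026 m and contact force between block and vise_c0 above 1 N and contact force between block and jaw_c0 above 1 N), for 0.2 s.
At the end, for the whole second after the job is handed in: Block at rest on the parallels (centre 62 to 66 mm high), within 2.5 mm of the seat across the jaws and 12 mm along them, upright and square within 0.05 rad; fixed jaw and sliding jaw plate both press it with over 1 N (jaw travel over 0.0215) (all of step 3 and linear speed of block below 0.01 m/s); the robot touches nothing.
It fails at once if the adapter is moved more than 20 mm (distance of adapter_center from where it was at the start of the episode above 0.02 m).
It fails at once if the terminal is moved more than 20 mm (distance of terminal from where it was at the start of the episode above 0.02 m).
It fails at once if the screwdriver is moved more than 20 mm (distance of screwdriver from where it was at the start of the episode above 0.02 m).
It also fails if it takes over 69 s, if anything falls off the work surface, if the arm or the gripper's body presses on something with over 40 N, if the wrist force passes 120 N, or if a joint passes its speed limit or range.

## Robot

A 6-joint arm with a two-finger parallel gripper is mounted at the origin on the work surface. World frame = base frame: x ahead of the robot, y to its left, z up, the work surface at z = 0. Lengths are in m, angles in rad, forces in N, time in s.
With the tool pointing down it reaches from about 0.3 to 0.775 m from the base axis. Payload 14.6 kg.
Tool frame: the origin (TCP) lies on the mounting face of the last link; the fingertips stand 199 mm ahead of it and the grasp point (between the pads) lies 180 mm ahead of it; z points along the fingers, y is the direction in which the jaws open and shut (so a half turn about z gives the same grasp; the last joint's range is limited). The gripper opens to 94 mm and grips with 3 to 60 N. Pads are 16 mm wide; open, the fingers measure 119 mm over their backs; the gripper's body (75 mm by 177 mm) begins 78 mm behind the grasp point.
Start: joints at [1.254, 0.3, 1.521, -0, 1.321, -0.067], TCP at [0.136, 0.533, 0.405] pointing down, gripper open.
Joint ranges: [-3.03, 3.03], [-0.79, 2.21], [0.23, 2.52], [-1.04, 4.18], [0, 3.07], [-2.55, 2.55]. Speed limits (rad/s): [2.22, 2.22, 2.57, 3.14, 3.14, 3.14].

## Interface

Orientations are given as [roll, pitch, yaw] about the fixed x, y, z axes, in that order (R = Rz(yaw) Ry(pitch) Rx(roll)).
In Python, from station import sensors, vision, job gives the robot as it stands. The module is installed in compiled form; this text tells all that it offers.
- The arm moves only by the tool arm_command, never from a script. Its argument "plan" is one flat list of numbers, 5 for each row, row after row: the closure, from -1 (fully open) to 1 (shut), so that 0 is half open, then the shift along the world's x, y, z scaled (see below), then the turn about the world's z scaled (see below). A call has 1 to 20 rows; each row is the pose to reach, as a shift and turn from the pose commanded when the call began; what a row does not reach only later rows make up. The controller multiplies each number of a shift by 400 mm and each number of a turn by 120 degrees. A row lasts 1/10 s, in which the tool goes at most 50 mm and 8.59 degrees, less where a joint would pass 70% of its speed; a pose out of reach is approached as far as the arm can. A call with a number of a shift or a turn outside -1 to 1 is refused whole. A call with a gripper value outside its range is refused whole. The fingers move at their own pace and stop on an object; "newtons" is the grip in N (left out, the last holds). Time passes only in rows, so rows that repeat a pose let the fingers close. It gives the time, the measured TCP pose, the force and the opening at its end, in the units of the state.
- sensors.get_obs(): the state, without advancing time (a new reading comes with each control period).
- vision.camera(name): name is "scene" or "top" or "wrist"; returns the picture (384x512x3 uint8, blue, green, red); there is no depth.
- vision.camera_params(name): a dict with "intrinsics" (3x3 intrinsics, pixels), "k1" (the pictures are not rectified: a ray, as slopes to the right and down, at radius r is drawn at 1 + k1 r^2 times it, then the intrinsics apply), "rvec" (rotation vector, rad) and "tvec" (3), from world to camera coordinates, as OpenCV has them. Camera axes: x right, y down, z forward; pixel columns grow to the right and rows downward; lengths in m; the calibration is good to about 2 mm. A picture is of the moment at which its call begins: read the wrist's pose just before it. camera_params takes no time and is no camera call; for the wrist camera it gives the pose at the moment of the call.
- job.hand_in(): hands the job in, once; it reports no verdict.
Trained networks look in the newest picture that a camera, given by its name, has taken for a name from the list of things; names that differ only in an ending like _2 or _b are one class to them, and where a whole thing is asked for, a point or a joint stands for the part that bears it (a point fixed in the world has none). Each returns a list of dicts, best first, with "confidence" (0 to 1); they miss things now and then, are a little off and sometimes report something else, mostly with a low value. They report only what shows in the picture. A call takes as long as a camera call. They do not tell look-alikes from the thing itself.
- vision.search_frame(name, camera): "at" ([row, column] in pixels, amid what is visible of it).
- vision.silhouettes(name, camera): "mask" (384x512 bool, what is visible of it) and "at" ([row, column] in pixels, amid what is visible of it).
- vision.pinpoint(name, camera): "at" ([row, column] in pixels: a listed point, or the origin of a listed thing).
The state is a dict: "time_s": time; "qpos": joint angles; "joint_vel": joint speeds; "tau": joint torques, N m; "ee_pos": TCP position; "eef_rot": TCP orientation; "force": force on the tool from outside, world axes, zero at the start; "moment": the same for the moment, N m; "grip_width": finger opening in m.
Only numpy, scipy, OpenCV 4.12 (cv2) and the standard library are available. Lean on these libraries where they do the work, as an engineer would, in place of code of your own. Each camera call takes 0.05 s, during which the arm holds its last target.

## Working session

There is one attempt and no reset: what is moved stays moved. The work goes in short steps, Python scripts to look and compute and a tool call to move; the robot and the scene stay as the last step left them, time stands still between calls to the robot, and variables do not carry over. Pictures are saved under pics/ and viewed, and the job is handed in when it is done.

Besides the shell and the picture viewer there is one more tool, called after "Emit:" as name(argument=value, ...), one argument or row to a line, values as JSON. arm_command: Moves the arm, as the interface text tells. Its arguments: {"type":"object","properties":{"plan":{"type":"array"},"newtons":{"type":"number"}},"required":["plan"]}

```bash
mkdir -p pics
cat > h.py <<'E'
import numpy as np, cv2
from station import sensors, vision, job
def P(n):
    p=vision.camera_params(n); K=np.array(p["intrinsics"],float); R=cv2.Rodrigues(np.array(p["rvec"],float))[0]; t=np.array(p["tvec"],float).ravel()
    return K,p["k1"],R,t
def proj(X,n,pp=None):
    K,k1,R,t=pp or P(n)
    c=np.atleast_2d(X)@R.T+t; s=c[:,:2]/c[:,2:]; r2=(s**2).sum(1,keepdims=True); s=s*(1+k1*r2)
    return np.c_[s[:,1]*K[1,1]+K[1,2], s[:,0]*K[0,0]+K[0,1]*s[:,1]+K[0,2]]
def ray(at,n,z,pp=None):
    K,k1,R,t=pp or P(n)
    d=np.array([(at[1]-K[0,2])/K[0,0],(at[0]-K[1,2])/K[1,1]]); s=d.copy()
    for _ in range(20): s=d/(1+k1*(s@s))
    v=R.T@np.array([s[0],s[1],1]); o=-R.T@t
    return o+v*(z-o[2])/v[2]
E
python3 - <<'E'
from h import *
print(sensors.get_obs())
for n in ["scene","top","wrist"]:
    im=vision.camera(n); cv2.imwrite(f"pics/{n}0.png",im)
    K,k1,R,t=P(n); print(n,K.tolist(),k1,(-R.T@t).round(3),R.round(2).tolist())
E
```

```text
{'time_s': 0.0, 'qpos': array([ 1.25443550e+00,  3.00463672e-01,  1.52157117e+00, -2.47652409e-06,
        1.32070217e+00, -6.66250037e-02]), 'joint_vel': array([-1.58429125e-04, -5.54151167e-04, -9.80999139e-06,  6.75376418e-04,
        1.76951919e-03,  6.20989546e-05]), 'tau': array([ 1.82052067e-03, -5.31812632e+01, -3.52729011e+01,  7.09197437e-02,
        2.45045620e-02, -8.44087458e-05]), 'ee_pos': array([0.13593774, 0.53290309, 0.40409447]), 'eef_rot': array([-3.14045067e+00, -7.37929993e-05,  2.89185741e+00]), 'force': array([-0.2408157 , -0.18629302, -0.79138544]), 'moment': array([-0.03920573,  0.01571311, -0.01158432]), 'grip_width': 0.09391600796559492}
scene [[369.7483487747907, 0.0, 248.29399147181343], [0.0, 369.7483487747907, 196.08270201725063], [0.0, 0.0, 1.0]] -0.054993479884364115 [ 1.193 -0.009  0.751] [[-0.07, 1.0, 0.02], [0.73, 0.07, -0.68], [-0.68, -0.04, -0.73]]
top [[460.6570074247049, 0.0, 254.09310530639038], [0.0, 460.6570074247049, 195.21377541626197], [0.0, 0.0, 1.0]] -0.09443741890483469 [ 0.44  -0.039  1.398] [[0.02, -1.0, -0.0], [-0.99, -0.02, -0.11], [0.11, 0.01, -0.99]]
wrist [[341.63466741853017, 0.0, 257.565667119301], [0.0, 341.63466741853017, 190.64312478307687], [0.0, 0.0, 1.0]] -0.012973185989447808 [0.069 0.55  0.385] [[0.25, 0.97, -0.0], [0.94, -0.24, 0.24], [0.23, -0.06, -0.97]]
```

View pics/top0.png

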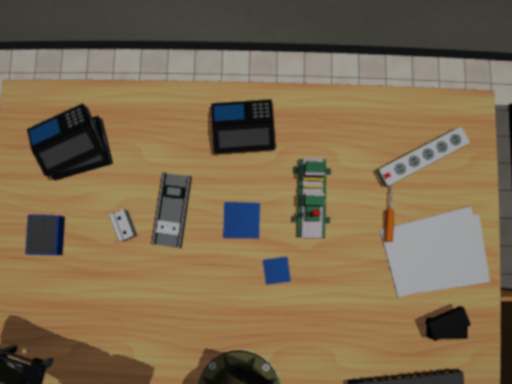

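View pics/scene0.png

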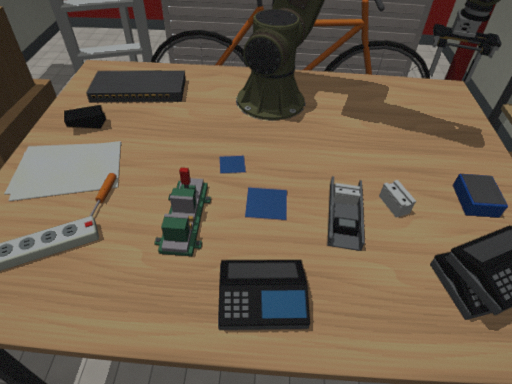

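View pics/wrist0.png

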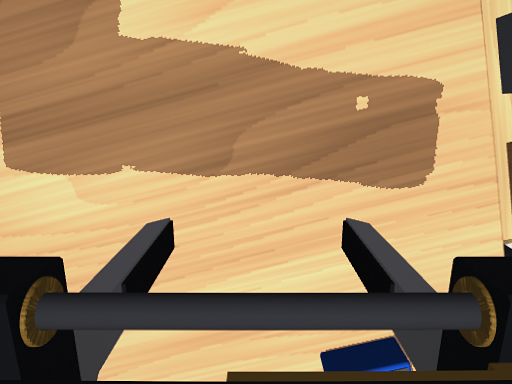

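The block lies in the channel at top pixel (228,168) and the adapter at (190,175). The larger mat is at (220,241) and the vise at (200,312), with its red handle nearest the robot. The loose block at (225,122) is the look-alike.

Run:
```python
from h import *
Z={"block_center":.025,"channel":0,"mat":0,"vise":0,"fixed_face":.064,"vise_seat":.064,"jaw_handle":.103,"jaw_face":.064,"adapter_center":.02,"terminal":0,"screwdriver":0.01}
for cam in ["top"]:
    im=vision.camera(cam)
    for k,z in Z.items():
        for d in vision.pinpoint(k,cam)[:4]:
            if d["confidence"]>.2: print(cam,k,np.round(d["at"],1),round(d["confidence"],2),ray(d["at"],cam,z).round(4))
im=vision.camera("top"); 
cv2.imwrite("pics/top1.png",cv2.resize(im[140:270,90:350],None,fx=3,fy=3,interpolation=cv2.INTER_CUBIC))
im=vision.camera("scene"); 
cv2.imwrite("pics/scene1.png",cv2.resize(im[150:270,140:400],None,fx=3,fy=3,interpolation=cv2.INTER_CUBIC))
print(sensors.get_obs()["time_s"])
```

```text
top block_center [223.2 123.6] 0.68 [0.492  0.3583 0.025 ]
top block_center [228.6 167.8] 0.58 [0.4793 0.2237 0.025 ]
top channel [209.  172.1] 0.72 [0.5401 0.2177 0.    ]
top mat [272.3 279.9] 0.8 [ 0.357  -0.1145  0.    ]
top mat [218.9 241.4] 0.67 [0.515  0.0053 0.    ]
top mat [211.1 170.3] 0.47 [0.5335 0.223  0.    ]
top vise [195.6 310.8] 0.79 [ 0.591  -0.2047  0.    ]
top fixed_face [179.1 311.3] 0.95 [ 0.6327 -0.1981  0.064 ]
top fixed_face [182.9 316. ] 0.64 [ 0.6218 -0.2119  0.064 ]
top vise_seat [180.1 313.9] 0.81 [ 0.6299 -0.2057  0.064 ]
top jaw_handle [215.3 311.3] 0.55 [ 0.5241 -0.1945  0.103 ]
top jaw_face [195.  312.7] 0.61 [ 0.586  -0.2026  0.064 ]
top adapter_center [194.1 173. ] 0.73 [0.5838 0.2132 0.02  ]
top terminal [125.5 244. ] 0.74 [0.8053 0.005  0.    ]
top screwdriver [209.8 390. ] 0.56 [ 0.552 -0.446  0.01 ]
0.85
```

View pics/top1.png

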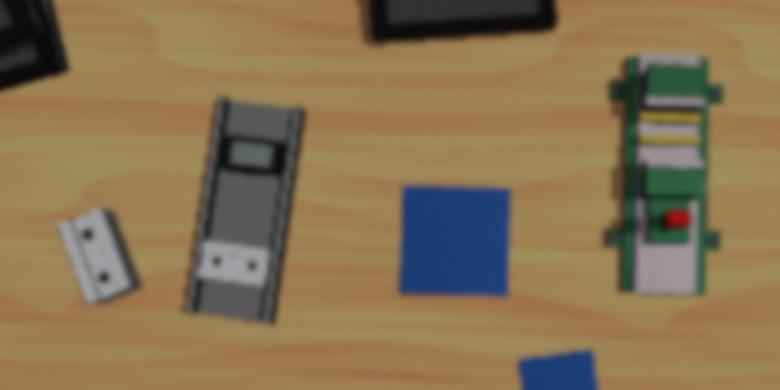

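View pics/scene1.png

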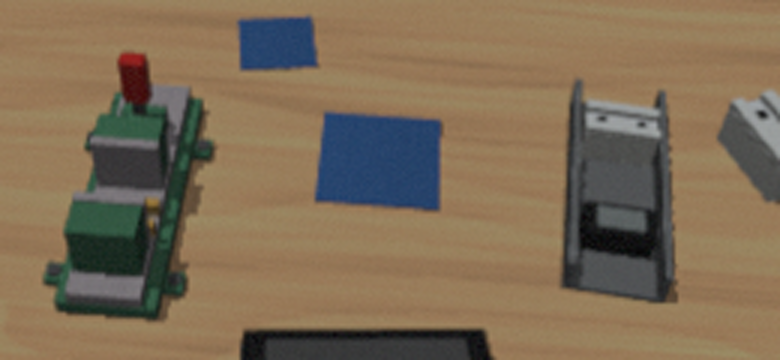

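Both sets of detections agree with the picture. The block I want is at about (0.48,0.22), the mat at (0.515,0.005) and the vise at (0.59,-0.20). Next I'll get the yaw angles from the masks.

Run:
```python
from h import *
vision.camera("top"); pp=P("top")
for k,z in [("channel",.03),("mat",.002),("vise",.03),("block",.045)]:
    for d in vision.silhouettes(k,"top")[:3]:
        m=d["mask"].astype(np.uint8); c=max(cv2.findContours(m,0,cv2.CHAIN_APPROX_NONE)[0],key=len)[:,0,::-1]
        W=np.array([ray(p,"top",z,pp)[:2] for p in c],np.float32)
        print(k,round(d["confidence"],2),np.round(d["at"]),cv2.minAreaRect(W), W.min(0),W.max(0))
```

```text
channel 0.72 [208. 170.] ((0.5356468558311462, 0.21224071085453033), (0.09487427026033401, 0.21987228095531464), 83.68511199951172) [0.42258418 0.15838166] [0.6491641  0.26911297]
channel 0.49 [204. 313.] ((0.5539278984069824, -0.20965266227722168), (0.08421044051647186, 0.05697936192154884), 0.7052388787269592) [ 0.5115854  -0.23789324] [ 0.5963438  -0.18069708]
mat 0.77 [220. 240.] ((0.5113149285316467, 0.00477222353219986), (0.10972720384597778, 0.10973674803972244), 89.72700500488281) [ 0.4565621  -0.05028761] [0.566213   0.05982899]
mat 0.57 [272. 278.] ((0.3637906610965729, -0.10405641794204712), (0.07292068749666214, 0.07538122683763504), 8.308707237243652) [ 0.3245136  -0.14208242] [ 0.40314016 -0.06292526]
vise 0.84 [200. 312.] ((0.5820742845535278, -0.20349058508872986), (0.11360159516334534, 0.24057090282440186), 89.17621612548828) [ 0.4616531 -0.261382 ] [ 0.7021957  -0.14582713]
vise 0.44 [207. 312.] ((0.5539442896842957, -0.20965972542762756), (0.08424308896064758, 0.056993912905454636), 0.7052388787269592) [ 0.5115854  -0.23791766] [ 0.59641343 -0.18069708]
block 0.63 [225. 123.] ((0.48490282893180847, 0.3537197709083557), (0.08877934515476227, 0.05760972574353218), 24.671689987182617) [0.44138157 0.31380048] [0.5304583  0.39466682]
block 0.59 [227. 168.] ((0.4814993441104889, 0.2178974598646164), (0.069051593542099, 0.034470681101083755), 87.15110778808594) [0.463397   0.18362325] [0.49842194 0.2522628 ]
```

Emit:
arm_command(
  plan=[-1,0.857,-0.78,-0.12,-0.688,-1,0.857,-0.78,-0.12,-0.688,-1,0.857,-0.78,-0.12,-0.688,-1,0.857,-0.78,-0.12,-0.688,-1,0.857,-0.78,-0.12,-0.688,-1,0.857,-0.78,-0.12,-0.688,-1,0.857,-0.78,-0.12,-0.688,-1,0.857,-0.78,-0.12,-0.688,-1,0.857,-0.78,-0.12,-0.688,-1,0.857,-0.78,-0.12,-0.688,-1,0.857,-0.78,-0.12,-0.688,-1,0.857,-0.78,-0.12,-0.688,-1,0.857,-0.78,-0.12,-0.688,-1,0.857,-0.78,-0.12,-0.688],
)

```text
time_s: 2.5
ee_pos: [0.4781, 0.2217, 0.3569]
eef_rot: [3.141, -0.0, 1.453]
force: [0.3, -0.3, -0.1]
grip_width: 0.094
```

```bash
cat > w.py <<'E'
import sys
from h import *
tag,cam=sys.argv[1],sys.argv[2]
o=sensors.get_obs(); print("t",o["time_s"],"pos",o["ee_pos"].round(4),"rot",np.array(o["eef_rot"]).round(4),"F",o["force"].round(2),"w",round(o["grip_width"],4),"q",o["qpos"].round(2))
im=vision.camera(cam); pp=P(cam); cv2.imwrite(f"pics/{tag}.png",im)
for a in sys.argv[3:]:
    k,z=a.split(":"); z=float(z)
    for d in vision.pinpoint(k,cam)[:3]:
        if d["confidence"]>.2: print(k,np.round(d["at"],1),round(d["confidence"],2),ray(d["at"],cam,z,pp).round(4))
E
python3 w.py w1 wrist block_center:.025 channel:0 adapter_center:.02
```

```text
t 2.5 pos [0.4781 0.2217 0.3569] rot [ 3.1413e+00 -2.0000e-04  1.4535e+00] F [ 0.26 -0.32 -0.06] w 0.094 q [0.36 0.29 1.64 0.   1.2  0.48]
block_center [182.1 265.7] 0.85 [0.485  0.2212 0.025 ]
block_center [ 21.7 247.9] 0.65 [0.4856 0.3605 0.025 ]
channel [186.1 263.6] 0.63 [0.4823 0.2118 0.    ]
channel [174.  320.8] 0.61 [0.5409 0.2175 0.    ]
adapter_center [183.8 372.3] 0.57 [0.5858 0.2065 0.02  ]
```

View pics/w1.png

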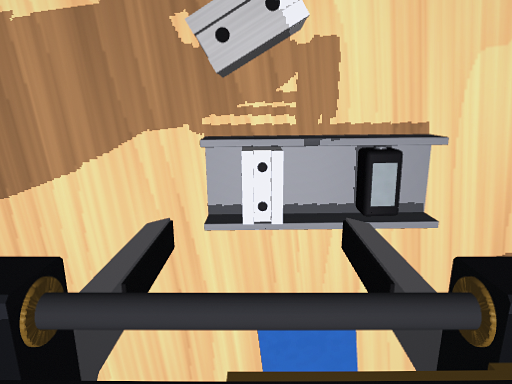

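The wrist view shows the block's top face at columns 242–283, rows 149–224, with the adapter on its right.

Run:
```python
from h import *
vision.camera("wrist"); pp=P("wrist")
for k,z in [("block",.045),("adapter_center",.035)]:
    for d in vision.silhouettes(k,"wrist")[:2]:
        m=d["mask"].astype(np.uint8); c=max(cv2.findContours(m,0,cv2.CHAIN_APPROX_NONE)[0],key=len)[:,0,::-1]
        W=np.array([ray(p,"wrist",z,pp)[:2] for p in c],np.float32)
        print(k,np.round(d["at"]),cv2.minAreaRect(W))
for l in [[(149,242),(149,283),(223,243),(223,283)],[(147,203),(142,446),(221,205),(220,438)]]:
  for p in l: print(p,ray(p,"wrist",.045 if p[1]<300 and l[0][1]==242 else .035,pp).round(4))
im=cv2.imread("pics/w1.png"); cv2.imwrite("pics/w1z.png",cv2.resize(im[125:240,190:460],None,fx=2.9,fy=2.9,interpolation=cv2.INTER_CUBIC))
```

```text
block [ 25. 239.] ((0.486178994178772, 0.35718679428100586), (0.08666717261075974, 0.053349994122982025), 23.0380859375)
block [184. 263.] ((0.48145562410354614, 0.22237437963485718), (0.06959114968776703, 0.03601238504052162), 83.84153747558594)
adapter_center [180. 375.] ((0.586600661277771, 0.21161749958992004), (0.06404069811105728, 0.04011176899075508), 84.36317443847656)
(149, 242) [0.4685 0.2563 0.045 ]
(149, 283) [0.5033 0.2522 0.045 ]
(223, 243) [0.4607 0.19   0.045 ]
(223, 283) [0.4966 0.1857 0.045 ]
(147, 203) [0.4338 0.2611 0.035 ]
(142, 446) [0.6477 0.2401 0.035 ]
(221, 205) [0.4249 0.1927 0.035 ]
(220, 438) [0.641  0.1678 0.035 ]
```

View pics/w1z.png

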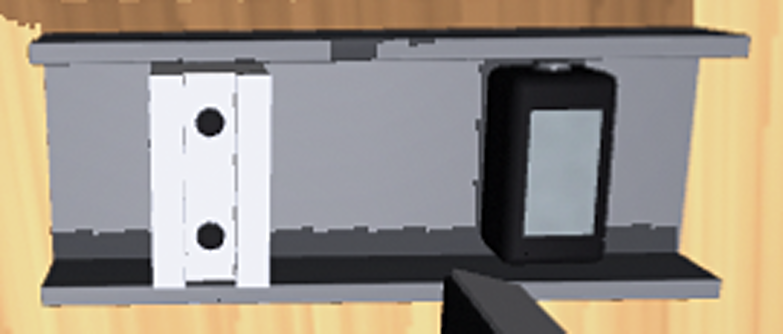

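Emit:
arm_command(
  plan=[-1,0.01,0,0,0,-1,0.01,0,-0.1,0,-1,0.01,0,-0.2,0,-1,0.01,0,-0.28,0,-1,0.01,0,-0.33,0,-1,0.01,0,-0.3675,0,-1,0.01,0,-0.3675,0,-1,0.01,0,-0.3675,0,1,0.01,0,-0.3675,0,1,0.01,0,-0.3675,0,1,0.01,0,-0.3675,0,1,0.01,0,-0.3675,0,1,0.01,0,-0.3675,0,1,0.01,0,-0.3675,0,1,0.01,0,-0.3675,0,1,0.01,0,-0.3675,0],
  newtons=25,
)

```text
time_s: 4.45
ee_pos: [0.4827, 0.2209, 0.2096]
eef_rot: [-3.141, 0.0, 1.451]
force: [-0.1, -0.8, 0.2]
grip_width: 0.0358
```

```bash
python3 w.py w2 wrist
```

```text
t 4.45 pos [0.4827 0.2209 0.2096] rot [-3.1415e+00  1.0000e-04  1.4509e+00] F [-0.06 -0.82  0.22] w 0.0358 q [0.36 0.51 1.74 0.   0.9  0.48]
```

View pics/w2.png

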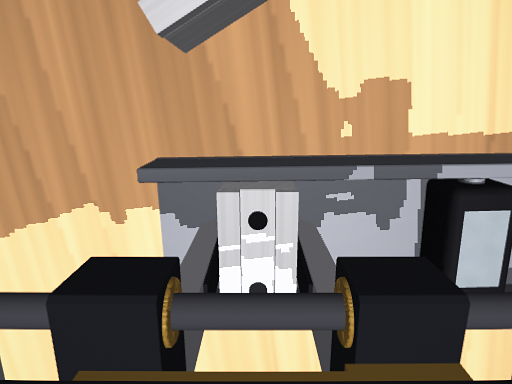

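The block is held (opening 35.8 mm). I'll lift it, carry it to the mat and put it down.

Emit:
arm_command(
  plan=[1,0,0,0.06,0,1,0,0,0.13,0,1,0,0,0.175,0,1,0.0,0,0.175,0,1,0.01,-0.08,0.175,0.0573,1,0.02,-0.18,0.175,0.0573,1,0.04,-0.28,0.175,0.0573,1,0.06,-0.38,0.175,0.0573,1,0.075,-0.47,0.175,0.0573,1,0.075,-0.54,0.175,0.0573,1,0.075,-0.54,0.15,0.0573,1,0.075,-0.54,0.1,0.0573,1,0.075,-0.54,0.06,0.0573,1,0.075,-0.54,0.03,0.0573,1,0.075,-0.54,0.01,0.0573,1,0.075,-0.54,0,0.0573,1,0.075,-0.54,-0.006,0.0573,1,0.075,-0.54,-0.006,0.0573,1,0.075,-0.54,-0.006,0.0573],
)

```text
time_s: 6.4
ee_pos: [0.5129, 0.005, 0.2077]
eef_rot: [3.141, 0.0, 1.571]
force: [-0.5, 1.0, -2.9]
grip_width: 0.0361
```

```bash
python3 w.py s2 scene; python3 w.py w3 wrist
```

```text
t 6.4 pos [0.5129 0.005  0.2077] rot [3.1408 0.     1.5709] F [-0.5   1.02 -2.91] w 0.0361 q [-0.06  0.48  1.79  0.    0.87 -0.06]
t 6.45 pos [0.5129 0.0049 0.2077] rot [3.1407 0.     1.5708] F [-0.49 -0.44 -2.53] w 0.0356 q [-0.06  0.48  1.79  0.    0.87 -0.06]
```

View pics/s2.png

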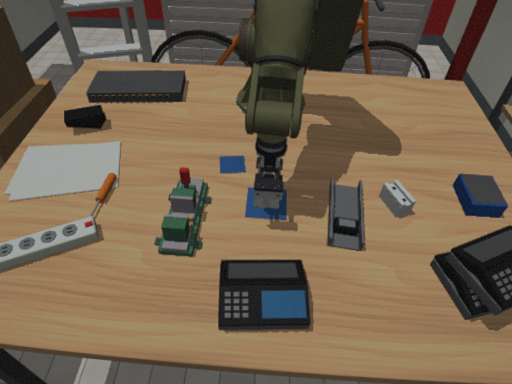

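View pics/w3.png

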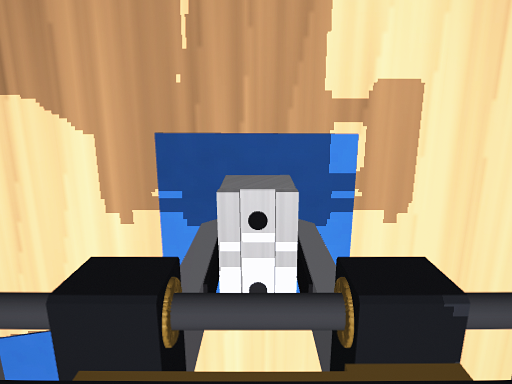

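The block sits about 1 mm above the mat and its full weight is still on the tool. I'll lower that last millimetre, open, wait, rise and look.

Emit:
arm_command(
  plan=[1,0,0,-0.0015,0,1,0,0,-0.003,0,1,0,0,-0.003,0,-1,0,0,-0.003,0,-1,0,0,-0.003,0,-1,0,0,-0.003,0,-1,0,0,-0.003,0,-1,0,0,-0.003,0,-1,0,0,-0.003,0,-1,0,0,-0.003,0,-1,0,0,0.08,0,-1,0,0,0.17,0,-1,0,0,0.25,0,-1,0,0,0.3,0,-1,0,0,0.3,0,-1,0,0,0.3,0],
)

```text
time_s: 8.1
ee_pos: [0.5126, 0.0049, 0.3267]
eef_rot: [-3.141, -0.0, 1.571]
force: [-0.9, 0.1, -0.2]
grip_width: 0.0939
```

```bash
python3 w.py w4 wrist block_center:.022
python3 - <<'E'
from h import *
pp=P("wrist")
for d in vision.silhouettes("block","wrist")[:2]:
        m=d["mask"].astype(np.uint8); c=max(cv2.findContours(m,0,cv2.CHAIN_APPROX_NONE)[0],key=len)[:,0,::-1]
        W=np.array([ray(p,"wrist",.042,pp)[:2] for p in c],np.float32)
        print(np.round(d["at"]),cv2.minAreaRect(W))
E
```

```text
t 8.1 pos [0.5126 0.0049 0.3267] rot [-3.1414 -0.      1.5708] F [-0.91  0.13 -0.24] w 0.0939 q [-0.06  0.3   1.72  0.    1.13 -0.06]
block_center [192.2 259.5] 0.66 [0.5129 0.0025 0.022 ]
[188. 257.] ((0.5108780264854431, 0.007028523832559586), (0.03638545796275139, 0.07041614502668381), 0.8883137106895447)
```

View pics/w4.png

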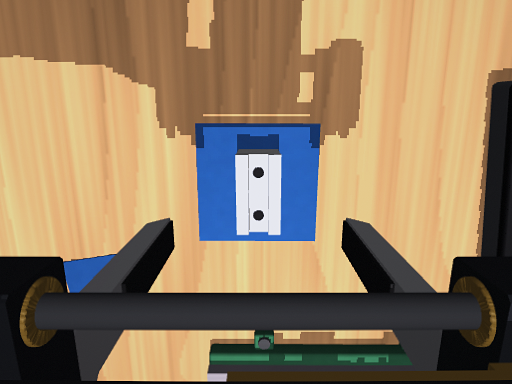

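The block is upright on the mat at about (0.5127, 0.005) and aligned with the axes. Before I regrasp it, I'll use the wrist camera to survey the vise.

Emit:
arm_command(
  plan=[-1,0.22,-0.51,0.18,-0.75,-1,0.22,-0.51,0.18,-0.75,-1,0.22,-0.51,0.18,-0.75,-1,0.22,-0.51,0.18,-0.75,-1,0.22,-0.51,0.18,-0.75,-1,0.22,-0.51,0.18,-0.75,-1,0.22,-0.51,0.18,-0.75,-1,0.22,-0.51,0.18,-0.75,-1,0.22,-0.51,0.18,-0.75,-1,0.22,-0.51,0.18,-0.75,-1,0.22,-0.51,0.18,-0.75,-1,0.22,-0.51,0.18,-0.75,-1,0.22,-0.51,0.18,-0.75,-1,0.22,-0.51,0.18,-0.75],
)

```text
time_s: 9.65
ee_pos: [0.6008, -0.1991, 0.3988]
eef_rot: [-3.141, 0.001, 0.002]
force: [0.0, 0.0, -0.2]
grip_width: 0.0943
```

```bash
python3 w.py w5 wrist vise:0 fixed_face:.064 vise_seat:.064 jaw_face:.064 jaw_handle:.103; python3 -c "
import cv2
im=cv2.imread('pics/w5.png');cv2.imwrite('pics/w5z.png',cv2.resize(im,(796,597),interpolation=cv2.INTER_CUBIC))"
```

```text
t 9.65 pos [ 0.6008 -0.1991  0.3988] rot [-3.1413e+00  6.0000e-04  1.9000e-03] F [ 0.01  0.01 -0.23] w 0.0943 q [-0.38  0.49  1.27  0.    1.38  1.19]
vise [175.3 262.4] 0.97 [ 0.5931 -0.2044  0.    ]
fixed_face [137.2 266.9] 0.91 [ 0.6415 -0.2075  0.064 ]
vise_seat [156.9 265.3] 0.84 [ 0.6234 -0.2061  0.064 ]
jaw_face [190.6 264.1] 0.69 [ 0.5911 -0.2052  0.064 ]
jaw_handle [244.1  83.7] 0.51 [ 0.5524 -0.0475  0.103 ]
```

View pics/w5z.png

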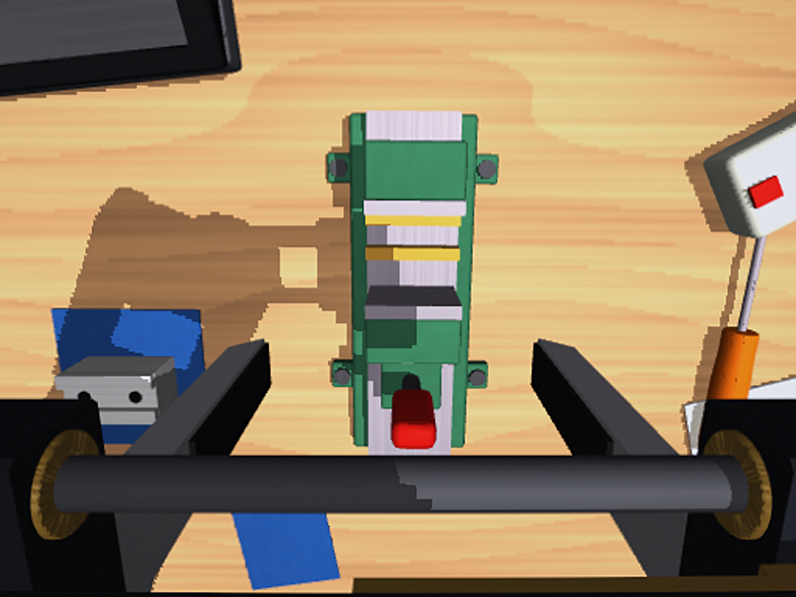

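Run:
```python
from h import *
pp=P("wrist"); s=796/512
im=cv2.imread('pics/w5.png');cv2.imwrite('pics/w5c.png',cv2.resize(im[60:300,210:325],None,fx=2.5*2*.98,fy=2.5*.98*1,interpolation=cv2.INTER_CUBIC))
cv2.imwrite('pics/w5c.png',cv2.resize(im[115:215,215:325],None,fx=5.9,fy=5.9,interpolation=cv2.INTER_NEAREST))
for n,z,pts in [("base",.03,[(114,350),(114,478),(446,354),(446,464)]),("fixed top",.084,[(215,363),(215,466),(201,365),(201,466)]),("slide top",.084,[(304,365),(304,462),(319,365),(319,463)]),("handle",.128,[(448,393),(448,436),(418,393),(418,436)])]:
    for r,c in pts: print(n,ray(((r+.5)/s-.5,(c+.5)/s-.5),"wrist",z,pp).round(4))
```

```text
base [ 0.7006 -0.1672  0.03  ]
base [ 0.7006 -0.2474  0.03  ]
base [ 0.4703 -0.1649  0.03  ]
base [ 0.4703 -0.2453  0.03  ]
fixed top [ 0.6425 -0.1782  0.084 ]
fixed top [ 0.6426 -0.2352  0.084 ]
fixed top [ 0.6502 -0.1794  0.084 ]
fixed top [ 0.6502 -0.2349  0.084 ]
slide top [ 0.5916 -0.1785  0.084 ]
slide top [ 0.5917 -0.2344  0.084 ]
slide top [ 0.5826 -0.1783  0.084 ]
slide top [ 0.5827 -0.2352  0.084 ]
handle [ 0.5248 -0.195   0.128 ]
handle [ 0.5248 -0.2177  0.128 ]
handle [ 0.542  -0.1951  0.128 ]
handle [ 0.5421 -0.2174  0.128 ]
```

View pics/w5c.png

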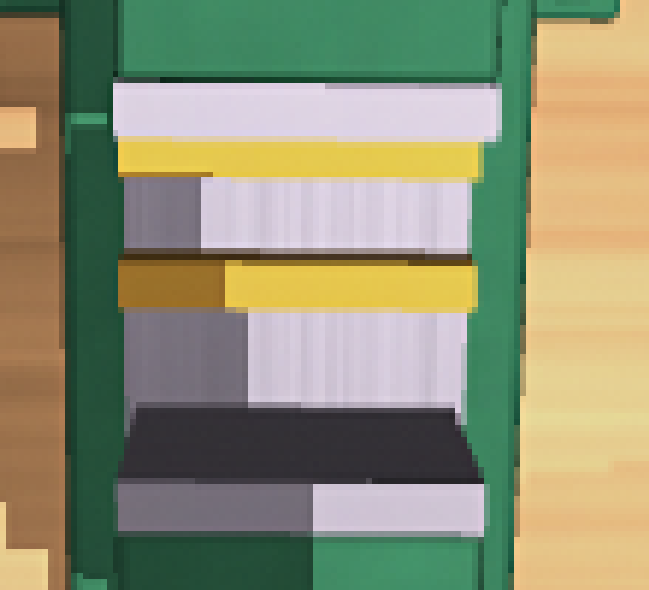

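The wrist view gives the fixed face at x≈0.6425, the jaw centre at y≈-0.2067, vise yaw ≈-0.01 and a jaw gap of about 51 mm. Now I'll regrasp the block by its ends.

Emit:
arm_command(
  plan=[-1,-0.22,0.51,-0.18,0,-1,-0.22,0.51,-0.18,0,-1,-0.22,0.51,-0.18,0,-1,-0.22,0.51,-0.18,0,-1,-0.22,0.51,-0.18,0,-1,-0.22,0.51,-0.18,0,-1,-0.22,0.51,-0.18,0,-1,-0.22,0.51,-0.26,0,-1,-0.22,0.51,-0.35,0,-1,-0.22,0.51,-0.42,0,-1,-0.22,0.51,-0.46,0,-1,-0.22,0.51,-0.48,0,-1,-0.22,0.51,-0.48,0,-1,-0.22,0.51,-0.48,0,1,-0.22,0.51,-0.48,0,1,-0.22,0.51,-0.48,0,1,-0.22,0.51,-0.48,0,1,-0.22,0.51,-0.48,0,1,-0.22,0.51,-0.48,0,1,-0.22,0.51,-0.48,0],
  newtons=25,
)

```text
time_s: 11.95
ee_pos: [0.5128, 0.0049, 0.2075]
eef_rot: [3.142, -0.0, 0.0]
force: [-1.0, -0.3, 4.8]
grip_width: 0.0661
```

```bash
python3 w.py w6 wrist
```

```text
t 11.95 pos [0.5128 0.0049 0.2075] rot [ 3.1416e+00 -4.0000e-04  1.0000e-04] F [-1.04 -0.29  4.82] w 0.0661 q [-0.06  0.48  1.79 -0.    0.87  1.51]
```

View pics/w6.png

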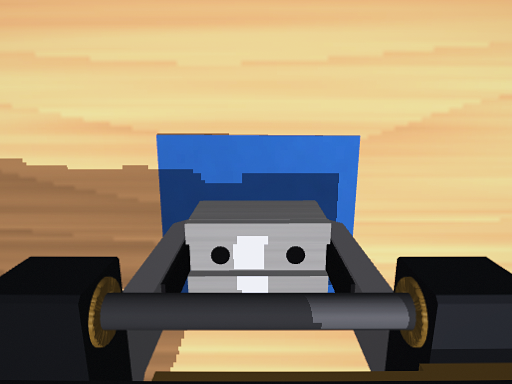

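Emit:
arm_command(
  plan=[1,0,0,0.06,0,1,0,0,0.16,0,1,0,0,0.27,0,1,0.05,0,0.375,0,1,0.12,-0.06,0.375,-0.005,1,0.2,-0.14,0.375,-0.005,1,0.267,-0.24,0.375,-0.005,1,0.267,-0.34,0.375,-0.005,1,0.267,-0.43,0.375,-0.005,1,0.267,-0.49,0.375,-0.005,1,0.267,-0.529,0.375,-0.005,1,0.267,-0.529,0.375,-0.005,1,0.267,-0.529,0.375,-0.005,1,0.267,-0.529,0.3,-0.005,1,0.267,-0.529,0.25,-0.005,1,0.267,-0.529,0.235,-0.005,1,0.267,-0.529,0.235,-0.005,1,0.267,-0.529,0.235,-0.005],
)

```text
time_s: 13.8
ee_pos: [0.6199, -0.2062, 0.3026]
eef_rot: [3.141, -0.002, -0.01]
force: [0.7, 0.3, -2.2]
grip_width: 0.0663
```

```bash
python3 w.py w7 wrist fixed_face:.064 jaw_face:.064; python3 w.py s7 scene; python3 -c "
import cv2
im=cv2.imread('pics/s7.png');cv2.imwrite('pics/s7z.png',cv2.resize(im[120:270,120:270],None,fx=4,fy=4,interpolation=cv2.INTER_CUBIC))"
```

```text
t 13.8 pos [ 0.6199 -0.2062  0.3026] rot [ 3.141e+00 -1.600e-03 -9.700e-03] F [ 0.69  0.34 -2.17] w 0.0663 q [-0.38  0.62  1.3   0.    1.22  1.2 ]
fixed_face [178.6 259.5] 0.73 [ 0.6425 -0.208   0.064 ]
t 13.95 pos [ 0.6197 -0.2065  0.3024] rot [ 3.141e+00 -1.600e-03 -1.020e-02] F [-0.54  0.41 -2.57] w 0.0656 q [-0.38  0.62  1.3  -0.    1.22  1.2 ]
```

View pics/w7.png

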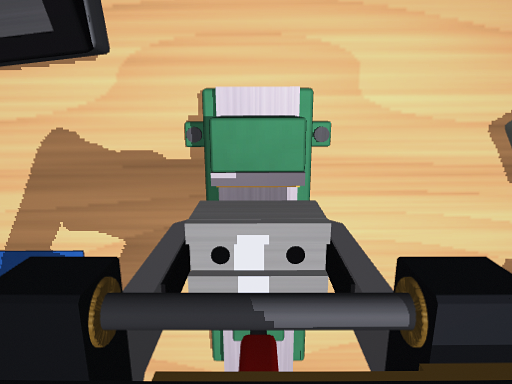

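View pics/s7z.png

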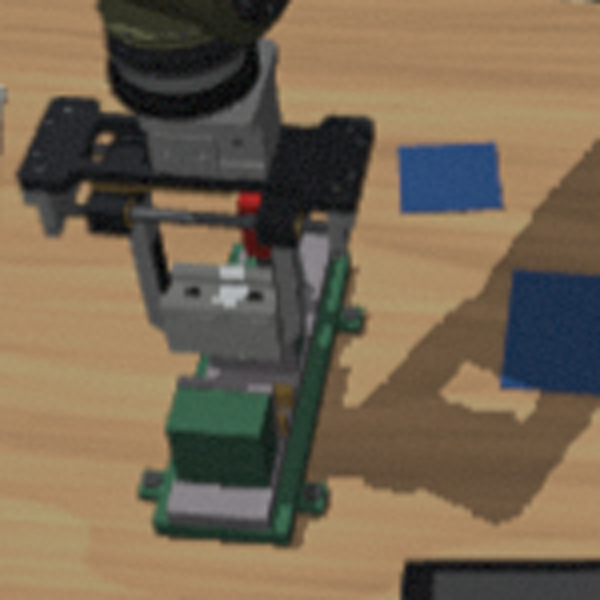

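Run:
```python
from h import *
pp=P("wrist")
im=cv2.imread('pics/w7.png');cv2.imwrite('pics/w7c.png',cv2.resize(im[160:300,180:340],None,fx=4.2,fy=4.2,interpolation=cv2.INTER_NEAREST))
for n,z,p in [("fix",.084,(186,210)),("fix",.084,(186,305)),("base",.03,(88,203)),("base",.03,(88,313)),("blk top far",.1375-.001+.0005,(223,185)),("blk top far",.137,(223,331)),("blk bot far",.097,(201,197)),("blk bot",.097,(201,317))]: print(n,ray(p,"wrist",z,pp).round(4))
```

```text
fix [ 0.6423 -0.1785  0.084 ]
fix [ 0.6417 -0.2354  0.084 ]
base [ 0.7015 -0.1688  0.03  ]
base [ 0.7007 -0.2471  0.03  ]
blk top far [ 0.6374 -0.1742  0.137 ]
blk top far [ 0.6368 -0.2401  0.137 ]
blk bot far [ 0.6366 -0.1727  0.097 ]
blk bot [ 0.6359 -0.2405  0.097 ]
```

View pics/w7c.png

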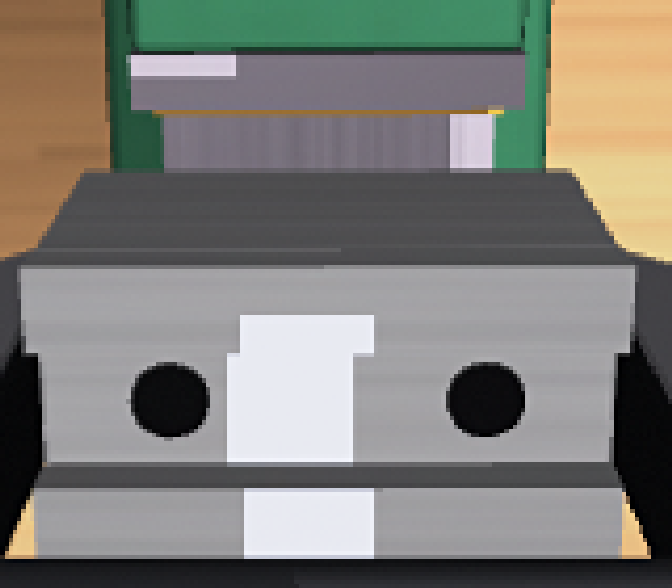

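The block's far face is 5 mm short of the fixed jaw and its rear has about 9 mm of clearance. It is centred along y, so I'll lower it.

Emit:
arm_command(
  plan=[1,0,0,-0.03,0,1,0,0,-0.07,0,1,0,0,-0.1,0,1,0,0,-0.115,0,1,0,0,-0.122,0,1,0,0,-0.126,0,1,0,0,-0.128,0,1,0,0,-0.128,0],
)

```text
time_s: 14.8
ee_pos: [0.6196, -0.2067, 0.2504]
eef_rot: [3.141, -0.001, -0.01]
force: [0.2, 0.4, -2.9]
grip_width: 0.0656
```

```bash
python3 w.py w8 wrist; python3 w.py s8 scene; python3 -c "
import cv2
im=cv2.imread('pics/s8.png');cv2.imwrite('pics/s8z.png',cv2.resize(im[120:270,120:270],None,fx=4,fy=4,interpolation=cv2.INTER_CUBIC))"
```

```text
t 14.8 pos [ 0.6196 -0.2067  0.2504] rot [ 3.1414e+00 -5.0000e-04 -1.0400e-02] F [ 0.21  0.43 -2.86] w 0.0656 q [-0.38  0.68  1.34 -0.    1.12  1.2 ]
t 14.85 pos [ 0.6196 -0.2067  0.2504] rot [ 3.1414e+00 -6.0000e-04 -1.0400e-02] F [-1.07  0.75 -1.89] w 0.0658 q [-0.38  0.68  1.34  0.    1.12  1.2 ]
```

View pics/w8.png

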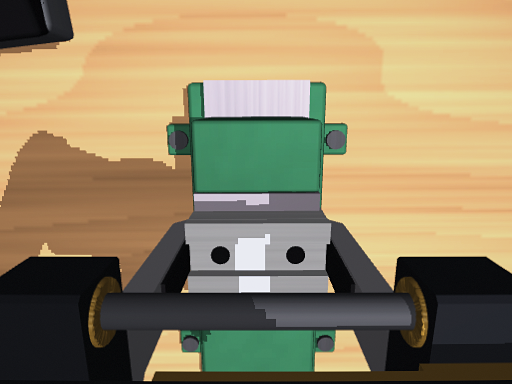

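View pics/s8z.png

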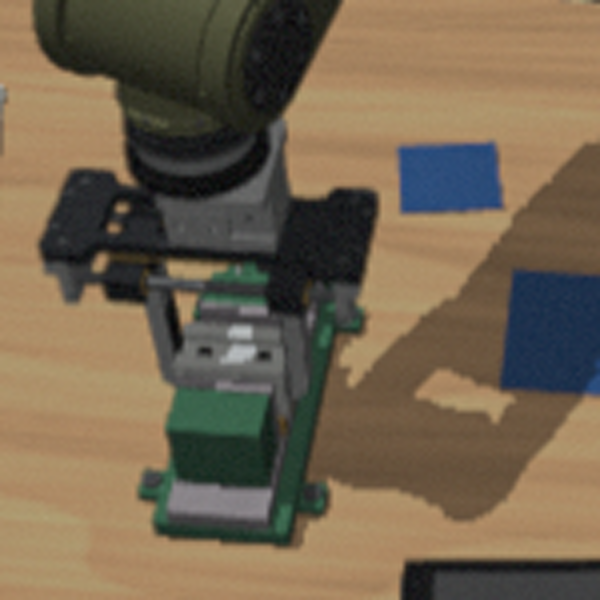

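The block is between the jaws and its weight is still on the tool. I'll lower in small steps.

Emit:
arm_command(
  plan=[1,0,0,-0.0015,0,1,0,0,-0.003,0,1,0,0,-0.003,0],
)

```text
time_s: 15.2
ee_pos: [0.6196, -0.2067, 0.2496]
eef_rot: [3.141, -0.001, -0.01]
force: [-2.4, 0.9, 5.3]
grip_width: 0.0659
```

Emit:
arm_command(
  plan=[1,0,0,-0.001,0,1,0,0,-0.001,0],
)

```text
time_s: 15.4
ee_pos: [0.6196, -0.2067, 0.2496]
eef_rot: [3.141, -0.001, -0.01]
force: [-4.7, 1.0, 8.9]
grip_width: 0.0656
```

Contact with the parallels. I'll ease off slightly and slide toward the fixed jaw.

Emit:
arm_command(
  plan=[1,0,0,0.001,0,1,0.003,0,0.001,0,1,0.006,0,0.001,0,1,0.009,0,0.001,0,1,0.011,0,0.001,0,1,0.011,0,0.001,0],
)

```text
time_s: 16.0
ee_pos: [0.624, -0.2069, 0.2496]
eef_rot: [3.141, -0.001, -0.01]
force: [-4.4, -0.8, 7.0]
grip_width: 0.0652
```

Emit:
arm_command(
  plan=[1,0.002,0,0,0,1,0.002,0,0,0],
)

```text
time_s: 16.2
ee_pos: [0.6248, -0.2069, 0.2496]
eef_rot: [3.141, -0.0, -0.01]
force: [-3.5, -0.1, 7.6]
grip_width: 0.0658
```

Emit:
arm_command(
  plan=[1,0.002,0,0,0,1,0.002,0,0,0],
)

```text
time_s: 16.4
ee_pos: [0.6254, -0.2069, 0.2496]
eef_rot: [3.141, 0.001, -0.01]
force: [-6.8, 0.8, 8.6]
grip_width: 0.0658
```

Emit:
arm_command(
  plan=[1,0.002,0,0,0,1,0.002,0,0,0],
)

```text
time_s: 16.6
ee_pos: [0.6259, -0.2069, 0.2496]
eef_rot: [3.141, 0.002, -0.01]
force: [-14.6, 0.7, 11.9]
grip_width: 0.0659
```

Emit:
arm_command(
  plan=[1,0.001,0,0,0,1,0.001,0,0,0,1,0.001,0,0,0,1,0.001,0,0,0],
)

```text
time_s: 17.0
ee_pos: [0.6261, -0.207, 0.2495]
eef_rot: [-3.142, 0.003, -0.01]
force: [-16.9, 1.3, 12.5]
grip_width: 0.066
```

```bash
python3 w.py w9 wrist;python3 -c "
import cv2
im=cv2.imread('pics/w9.png');cv2.imwrite('pics/w9c.png',cv2.resize(im[110:300,150:370],None,fx=3.1,fy=3.1,interpolation=cv2.INTER_NEAREST))"
```

```text
t 17.0 pos [ 0.6261 -0.207   0.2495] rot [-3.1416  0.0032 -0.0104] F [-16.94   1.29  12.54] w 0.066 q [-0.37  0.69  1.32 -0.    1.14  1.21]
```

View pics/w9c.png

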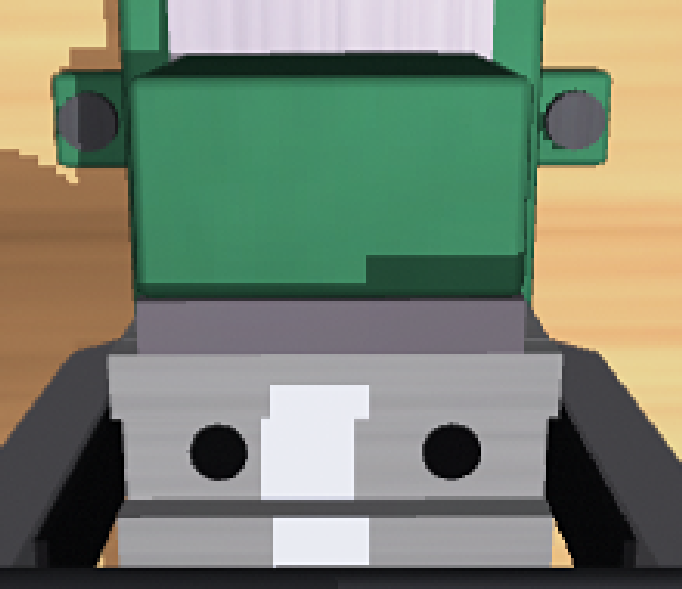

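The block is flush with the fixed jaw, its top level with the jaw top, and centred. I'll release it, rise and go behind the handle with the fingers shut.

Emit:
arm_command(
  plan=[-1,0,0,0,0,-1,0,0,0,0,-1,0,0,0,0,-1,0,0,0,0,-1,0,0,0,0,-1,0,0,0,0,-1,0,0,0.06,0,-1,0,0,0.15,0,-1,0,0,0.24,0,-1,0,0,0.3,0,-1,0,0,0.3,0,-1,0,0,0.3,0],
)

```text
time_s: 18.25
ee_pos: [0.6267, -0.2067, 0.3684]
eef_rot: [-3.142, 0.0, -0.01]
force: [-0.8, 0.5, -0.9]
grip_width: 0.0944
```

```bash
python3 w.py w10 wrist jaw_handle:.103 block_center:.064;python3 -c "
import cv2
im=cv2.imread('pics/w10.png');cv2.imwrite('pics/w10c.png',cv2.resize(im[90:310,150:370],None,fx=2.7,fy=2.7,interpolation=cv2.INTER_NEAREST))"
```

```text
t 18.25 pos [ 0.6267 -0.2067  0.3684] rot [-3.1416e+00  1.0000e-04 -1.0400e-02] F [-0.83  0.46 -0.87] w 0.0944 q [-0.37  0.58  1.21 -0.    1.35  1.21]
block_center [191.2 261.5] 0.88 [ 0.6238 -0.2098  0.064 ]
```

View pics/w10c.png

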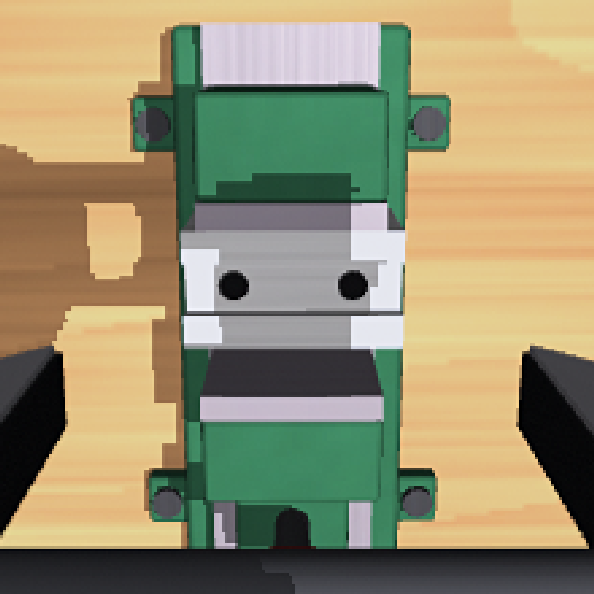

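The block stays flush and square. I'll go behind the handle next.

Emit:
arm_command(
  plan=[1,-0.08,0,0,0,1,-0.18,0,0,0,1,-0.27,0,0,0,1,-0.304,0,0,0,1,-0.304,0,0,0,1,-0.304,0,0,0,1,-0.304,0,0,0,1,-0.304,0,-0.06,0,1,-0.304,0,-0.13,0,1,-0.304,0,-0.17,0,1,-0.304,0,-0.19,0,1,-0.304,0,-0.19,0,1,-0.304,0,-0.19,0],
)

```text
time_s: 19.7
ee_pos: [0.5056, -0.2067, 0.2934]
eef_rot: [3.141, -0.001, -0.01]
force: [0.2, -0.1, 0.2]
grip_width: 0.0008
```

```bash
python3 w.py w11 wrist; python3 w.py s11 scene; python3 -c "
import cv2
im=cv2.imread('pics/s11.png');cv2.imwrite('pics/s11z.png',cv2.resize(im[120:270,120:270],None,fx=4,fy=4,interpolation=cv2.INTER_CUBIC))"
```

```text
t 19.7 pos [ 0.5056 -0.2067  0.2934] rot [ 3.1413e+00 -6.0000e-04 -1.0200e-02] F [ 0.22 -0.13  0.17] w 0.0008 q [-0.46  0.41  1.65 -0.    1.08  1.13]
t 19.75 pos [ 0.5055 -0.2067  0.2937] rot [ 3.141e+00 -1.200e-03 -1.030e-02] F [-0.03  0.33 -0.7 ] w 0.0004 q [-0.46  0.41  1.65  0.    1.08  1.13]
```

View pics/w11.png

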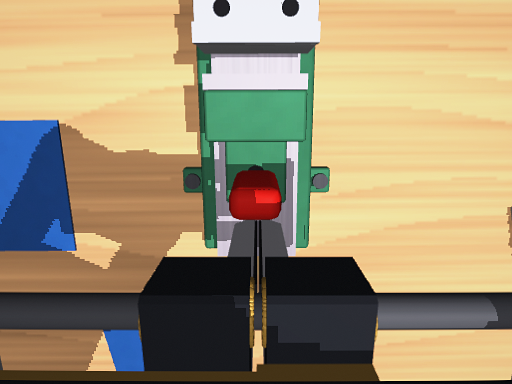

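View pics/s11z.png

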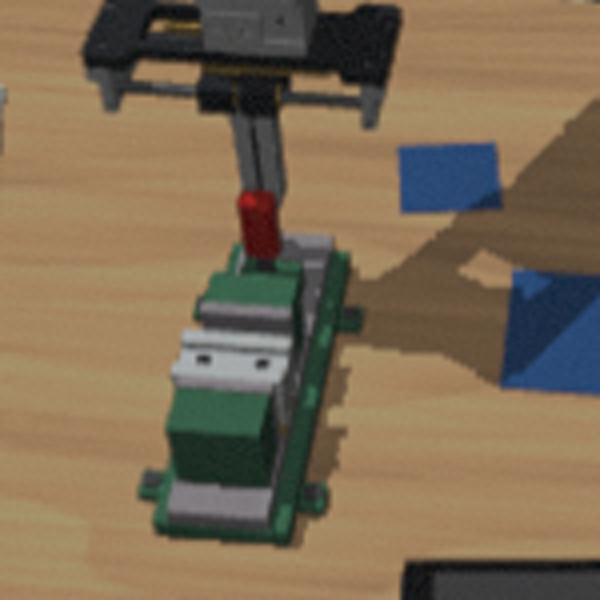

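The shut fingers are right behind the red handle. I'll push in small steps while watching the force.

Emit:
arm_command(
  plan=[1,0.006,0,0,0,1,0.012,0,0,0,1,0.018,0,0,0,1,0.023,0,0,0,1,0.028,0,0,0,1,0.033,0,0,0,1,0.038,0,0,0,1,0.043,0,0,0,1,0.048,0,0,0,1,0.048,0,0,0],
)

```text
time_s: 20.8
ee_pos: [0.5246, -0.2067, 0.2928]
eef_rot: [3.142, -0.001, -0.01]
force: [-0.1, -0.0, 0.5]
grip_width: 0.0
```

Emit:
arm_command(
  plan=[1,0.003,0,0,0,1,0.006,0,0,0,1,0.009,0,0,0,1,0.009,0,0,0],
)

```text
time_s: 21.2
ee_pos: [0.5281, -0.2067, 0.2928]
eef_rot: [-3.142, -0.0, -0.01]
force: [-1.9, -1.0, 0.2]
grip_width: 0.0002
```

Emit:
arm_command(
  plan=[1,0.003,0,0,0,1,0.005,0,0,0,1,0.005,0,0,0],
)

```text
time_s: 21.5
ee_pos: [0.5299, -0.2067, 0.2928]
eef_rot: [-3.141, 0.001, -0.01]
force: [-4.6, -0.2, 1.2]
grip_width: 0.0005
```

Emit:
arm_command(
  plan=[1,0.003,0,0,0,1,0.005,0,0,0,1,0.005,0,0,0],
)

```text
time_s: 21.8
ee_pos: [0.5309, -0.2068, 0.2928]
eef_rot: [-3.141, 0.006, -0.01]
force: [-23.8, -0.2, 11.7]
grip_width: 0.0008
```

It stopped at 24 N, clamped. I'll back off, rise and inspect.

Emit:
arm_command(
  plan=[1,-0.005,0,0,0,1,-0.01,0,0,0,1,-0.03,0,0,0,1,-0.05,0,0,0,1,-0.05,0,0,0,1,-0.05,0,0.1,0,1,-0.05,0,0.2,0,1,0.05,0,0.25,0,1,0.15,0,0.25,0,1,0.2,0,0.25,0,1,0.2,0,0.25,0,1,0.2,0,0.25,0],
)

```text
time_s: 23.0
ee_pos: [0.6118, -0.2066, 0.3924]
eef_rot: [-3.141, 0.001, -0.01]
force: [0.1, -0.3, -0.3]
grip_width: 0.0006
```

```bash
python3 w.py w12 wrist jaw_face:.064 block_center:.064 fixed_face:.064; python3 w.py s12 scene
python3 - <<'E'
import cv2
im=cv2.imread('pics/s12.png');cv2.imwrite('pics/s12z.png',cv2.resize(im[120:270,120:270],None,fx=4,fy=4,interpolation=cv2.INTER_CUBIC))
E
```

```text
t 23.0 pos [ 0.6118 -0.2066  0.3924] rot [-3.1413e+00  7.0000e-04 -1.0200e-02] F [ 0.13 -0.32 -0.3 ] w 0.0006 q [-0.38  0.53  1.23  0.    1.38  1.2 ]
jaw_face [188.3 256.1] 0.78 [ 0.6055 -0.2052  0.064 ]
block_center [168.5 258.5] 0.95 [ 0.6242 -0.2076  0.064 ]
fixed_face [148.8 254.5] 0.86 [ 0.6423 -0.2042  0.064 ]
t 23.2 pos [ 0.6114 -0.2068  0.3932] rot [ 3.1414e+00 -3.0000e-04 -1.0900e-02] F [-0.45 -0.96  0.06] w 0.0005 q [-0.38  0.52  1.23 -0.    1.38  1.2 ]
```

View pics/w12.png

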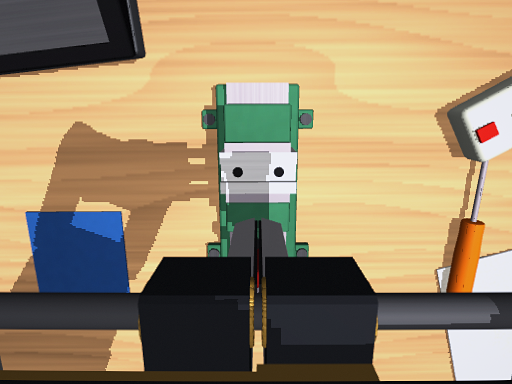

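View pics/s12z.png

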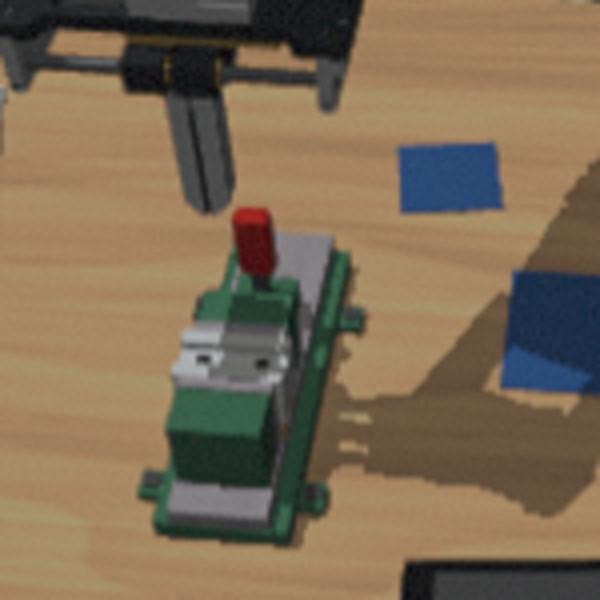

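The sliding jaw sits against the block (the pinpointed faces are about 36.8 mm apart). The block is square and level with the jaw tops, and the arm is clear of everything, so I'm handing in.

```bash
python3 -c "
from h import *
print(job.hand_in(), sensors.get_obs()['time_s'])"
```

```text
the job is handed in; nothing more can be done
the job is handed in; nothing more can be done
```

I took the block out of the channel by its long sides, set it upright on the larger mat and let go. I then took it by its ends, lowered it onto the parallels and pressed it against the fixed jaw with about 17 N. After letting go, I closed the sliding jaw by its red handle and handed the job in just after 23 s.

- **Clamping:** In the last pictures the block sits square and level with the jaw tops. The networks put the block centre at about (0.624, -0.208). They put the jaw faces about 36.8 mm apart, roughly 0.023 m of jaw travel.
- **Bystanders:** The screwdriver, and what shows of the terminal, looked undisturbed in the last pictures. I did not check the adapter again after taking the block out of the channel. The arm was clear of everything at hand-in.
- **Off plan:** The final push peaked at about 24 N, slightly above the suggested 8–20 N, though nothing visibly shifted.
- **Not checked:** I couldn't measure the clamping force left after the arm withdrew, so I only know it is clamped from the pictures.

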